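# Feel out the slack in a sorting wheel's crank, park it mid-slack and bolt the wheel

### The job

The chip-sorting wheel has to be bolted with its worn hub unloaded. Take the crank by its wooden knob and feel its free play without turning the wheel itself: swing it gently clockwise (seen from above) until the wheel just resists, then anticlockwise until it just resists again, set it in the middle between those two points and let go of it. Then push the brass locking bolt fully home towards the wheel, and leave the crank centred and the other things on the counter undisturbed.

Things in the scene. Friction and masses are not known exactly. Their poses are not given: they have to be found in the camera images.
- stand: Fixed cast-iron stand; origin on the counter on the vertical axis shared by wheel and crank. Foot 170 mm across. On its own -y side an iron bracket (34 mm wide in x, from 164 to 242 mm from the axis, top 76 mm above the counter, guide at the wheel end to 106 mm) carries the locking bolt, which slides along the stand's +y towards the wheel.
- wheel: Cast-iron sorting wheel, a tray 260 mm across with raised rim and eight pockets; origin on its vertical axis 70 mm above the counter; rim top at 100 mm, hub top at 116 mm. Stiff: it stays put until pushed with about 14 N at the crank knob, then turns; it must not turn over 2.5 degrees. Its pockets and marks bear no relation to the crank's play: they differ each time.
- rim_stud (a point): Small brass stud on the wheel's rim, 127 mm from the axis, 101 mm above the counter; it turns with the wheel.
- crank: Steel crank on the wheel's hub, same vertical axis; origin on the axis 70 mm above the counter, x along the arm to the knob. Arm 18 mm wide, top at 130 mm. Worn hub: within its free play (10 to 30 degrees in all, not known) it swings with about 1 N of drag at the knob and stays where left; at each end it meets a solid stop in the wheel.
- knob (a point): Middle of the upright wooden knob at the end of the crank, a cylinder 28 mm across reaching from 136 to 182 mm above the counter; this point is 85 mm from the axis, 159 mm above the counter. The knob is fixed to the crank.
- tell_pin (a point): Tell-tale pin out of sight inside the hub, on the axis 90 mm above the counter, for the judge alone: worked by the slack, it rises 4 mm per radian as the crank goes anticlockwise within its play and stands 20 mm above the crank's origin at mid-play. Its whole travel is little more than a millimetre, lost in the noise of the readings.
- bolt (a joint): Locking bolt slide, 0 = drawn back, 0.025 m = fully home against its stop at the wheel rim; it grows as the bolt moves towards the wheel (the stand's +y). Drags with about 3 N and stays where it is left.
- bolt_post (a point): Rounded top end of the bolt's upright brass post, a cylinder 16 mm across from 80 to 130 mm above the counter, on the bolt bracket; this point is on its axis at 130 mm above the counter, 217 mm from the wheel axis when drawn back and 192 mm when home. Free space behind it (away from the wheel).
- ashtray: Brown bakelite ashtray, 124 mm across, 36 mm high; origin under its centre. Leave alone.
- loupe: Brass jeweller's loupe standing upright, 52 mm across, 43 mm high; origin under its centre. Leave alone.
- counterweight: Cast lead counterweight, 62 mm across, 67 mm high with its eye; origin under its centre. Leave alone.
- token_dish: Copper dish of brass tokens, 116 mm across, 32 mm high; origin under its centre. Leave alone.
- chips_a: Stack of clay chips, 39 mm across, 41 mm high; origin under its centre. Leave alone.
- chips_b: Stack of clay chips, 39 mm across, 27 mm high; origin under its centre. Leave alone.

How it is judged:
By the outcome, as a careful person would: the job done as asked, in the order asked, and still so for the second after the job is handed in, with the robot touching nothing.
It also fails if it takes over 61 s, if anything falls off the work surface, if the arm or the gripper's body presses on something with over 40 N, if the wrist force passes 120 N, or if a joint passes its speed limit or range.

### The arm

A 7-joint arm with a two-finger parallel gripper is mounted at the origin on the work surface. World frame = base frame: x ahead of the robot, y to its left, z up, the work surface at z = 0. Lengths are in m, angles in rad, forces in N, time in s.
With the tool pointing down it reaches from about 0.4 to 0.875 m from the base axis. Payload 19.3 kg.
Tool frame: the origin (TCP) lies between the finger pads; the fingertips stand 17 mm ahead of it and the grasp point (between the pads) lies 2 mm behind it; z points along the fingers, y is the line along which they close (so a half turn about z gives the same grasp; the last joint's range is limited). The gripper opens to 85 mm and grips with 20 to 120 N. Pads are 22 mm wide; open, the fingers measure 114 mm over their backs; the gripper's body (76 mm by 85 mm) begins 54 mm behind the grasp point. The pads swing forward as they close: fully open they stand 13 mm farther back than shut.
Start: joints at [-1.325, 0.521, -0.036, 1.599, 0.021, 1.021, -0.113], TCP at [0.194, 0.594, 0.248] pointing down, gripper open.
Joint ranges: [-2.91, 2.91], [-0.3, 2.13], [-1.5, 1.42], [0.17, 2.43], [-1.26, 4.41], [0.16, 1.93], [-2.52, 2.52]. Speed limits (rad/s): [1.89, 1.89, 2.39, 2.39, 3.01, 3.01, 3.01].

### API

Orientations are given as a 3x3 rotation matrix whose columns are the frame's x, y, z axes.
In Python, from bench import arm, eyes gives the robot as it stands.
- The arm moves only by the tool arm_command, never from a script. Its argument "series" is a list of rows, each a list of 3 entries, a list of its own where there are three numbers: the shift along the tool's x, y, z in mm, then the turn, a rotation vector about the tool's x, y, z in degrees, then the closure, from 0 (fully open) to 1 (shut). In form: [[[x, y, z], [wx, wy, wz], fingers], ...]. A call has 1 to 10 rows; each row is the pose to reach, as a shift and turn from the pose commanded when the call began, along the tool's axes at that moment; what a row does not reach only later rows make up. A row lasts 1/10 s, in which the tool goes at most 50 mm and 8.59 degrees, less where a joint would pass 70% of its speed; a pose out of reach is approached as far as the arm can. A call with a gripper value outside its range is refused whole. The fingers move at their own pace and stop on an object; "newtons" is the grip in N (left out, the last holds). Time passes only in rows, so rows that repeat a pose let the fingers close. It gives the time, the measured TCP pose, the force, the opening and the grip force at its end, in the units of the state.
- arm.sense(): the state, without advancing time (a new reading comes with each control period).
- eyes.get_image(name): name is "scene" or "top" or "wrist"; returns (picture, depth): 400x640x3 uint8, red, green, blue; 400x640 float32, m along the optical axis (not along the pixel's ray), 0 where there is no reading.
- eyes.get_calibration(name): a dict with "fx", "fy", "cx", "cy" (pixels), "dist" ([k1, k2, p1, p2, k3] as OpenCV has them; the pictures are not rectified), "extrinsics" (4x4, takes a point from world to camera coordinates). Camera axes: x right, y down, z forward; pixel columns grow to the right and rows downward; lengths in m; the calibration is good to about 2 mm. A picture is of the moment at which its call begins: read the wrist's pose just before it. get_calibration takes no time and is no camera call; for the wrist camera it gives the pose at the moment of the call.
- arm.sign_off(): hands the job in; it is judged then, once.
The state is a dict: "t": time; "joint_positions": joint angles; "qd": joint speeds; "tau": joint torques, N m; "tool_pos": TCP position; "tool_rot": TCP orientation; "ft_force": force on the tool from outside, world axes, zero at the start; "ft_torque": the same for the moment, N m; "width": opening from 0.0 (shut) to 1.0 (fully open); "finger_force": force on a finger pad.
Only numpy, scipy, OpenCV 4.12 (cv2) and the standard library are available. Lean on these libraries where they do the work, as an engineer would, in place of code of your own. Each camera call takes 0.05 s, during which the arm holds its last target. There are 200 camera calls.

## Working session

There is one attempt and no reset: what is moved stays moved. The work goes in short steps, Python scripts to look and compute and a tool call to move; the robot and the scene stay as the last step left them, time stands still between calls to the robot, and variables do not carry over. Pictures are saved under pics/ and viewed, at most 10 in all, crops included, and the job is handed in when it is done.

Besides the shell and the picture viewer there is one more tool, called as name(argument=value, ...), one argument or row to a line, values as JSON. arm_command: Moves the arm, as the interface text tells. Its arguments: {"type":"object","properties":{"series":{"type":"array"},"newtons":{"type":"number"}},"required":["series"]}

```bash
mkdir -p pics; cat > h.py <<'E'
import numpy as np,cv2
from bench import arm,eyes
def cal(n):
    c=eyes.get_calibration(n);K=np.array([[c['fx'],0,c['cx']],[0,c['fy'],c['cy']],[0,0,1.]]);return K,np.array(c['dist']),np.array(c['extrinsics'])
def onplane(n,uv,z,C=None):
    K,d,E=C or cal(n);p=cv2.undistortPoints(np.array(uv,float).reshape(-1,1,2),K,d)[:,0]
    r=np.c_[p,np.ones(len(p))]@E[:3,:3];o=-E[:3,:3].T@E[:3,3]
    return o+r*((z-o[2])/r[:,2])[:,None]
def grab(n,f):
    im,dp=eyes.get_image(n);cv2.imwrite('pics/'+f+'.png',im[:,:,::-1]);np.save('pics/'+f+'.npy',dp);return im,dp
E
python3 - <<'E'
from h import *
s=arm.sense();print({k:np.round(v,3).tolist() for k,v in s.items()})
for n in('scene','top'):
    grab(n,n+'0');K,d,E=cal(n);print(n,K[0,0],(-E[:3,:3].T@E[:3,3]).round(3),E[:3,:3].round(2).tolist())
E
```

```text
{'t': 0.0, 'joint_positions': [-1.325, 0.522, -0.036, 1.6, 0.021, 1.021, -0.113], 'qd': [0.001, -0.001, -0.001, 0.001, -0.001, 0.002, -0.0], 'tau': [0.001, -92.711, 1.98, -36.991, 0.018, 0.008, 0.0], 'tool_pos': [0.194, 0.594, 0.248], 'tool_rot': [[-0.951, 0.311, -0.0], [0.311, 0.951, -0.001], [-0.0, -0.001, -1.0]], 'ft_force': [1.136, -0.006, 0.706], 'ft_torque': [0.026, -0.02, 0.019], 'finger_force': 0.0, 'width': 1.0}
scene 375.25916946417317 [ 0.853 -0.26   0.752] [[0.8, 0.61, -0.02], [0.49, -0.65, -0.58], [-0.36, 0.45, -0.82]]
top 467.0074855252918 [0.417 0.083 1.017] [[-0.03, -1.0, -0.0], [-0.98, 0.03, -0.18], [0.18, -0.0, -0.98]]
```

View pics/top0.png

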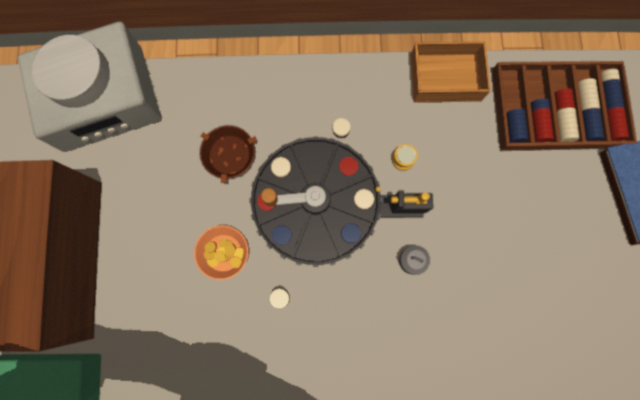

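View pics/scene0.png

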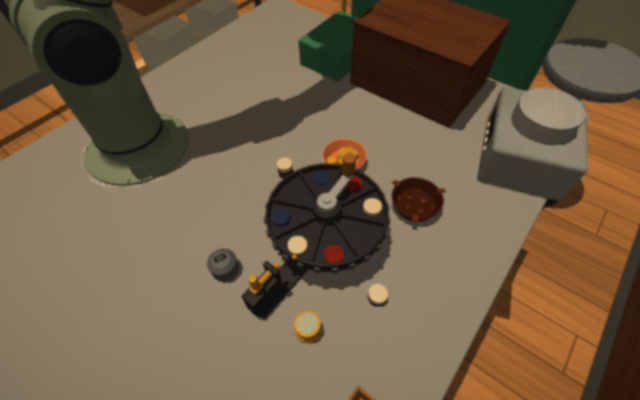

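The top view shows the hub at (316,197), the knob at (268,197), and the bolt post near (425,198) on the right. The scene view agrees: knob (348,163), hub (327,203), post (256,284).

```bash
python3 - <<'E'
from h import *
im=cv2.imread('pics/top0.png');sc=cv2.imread('pics/scene0.png')
a=cv2.resize(im[130:270,240:440],None,fx=4,fy=4,interpolation=3)[:,:800]
cv2.imwrite('pics/a.png',a[:560])
b=cv2.resize(sc[140:320,235:395],None,fx=3.3,fy=3.3,interpolation=3);cv2.imwrite('pics/b.png',b)
print(onplane('top',[[316,197]],.130),onplane('top',[[268,196]],.182),onplane('top',[[426,197]],.13))
print(onplane('scene',[[327,201]],.130),onplane('scene',[[349,158]],.182),onplane('scene',[[254,280]],.13))
E
```

```text
[[0.58055616 0.08832336 0.13      ]] [[0.5750936  0.17533978 0.182     ]] [[ 0.5750345  -0.12455038  0.13      ]]
[[0.58404099 0.09012318 0.13      ]] [[0.57801502 0.17269751 0.182     ]] [[ 0.5835536  -0.12426652  0.13      ]]
```

View pics/a.png

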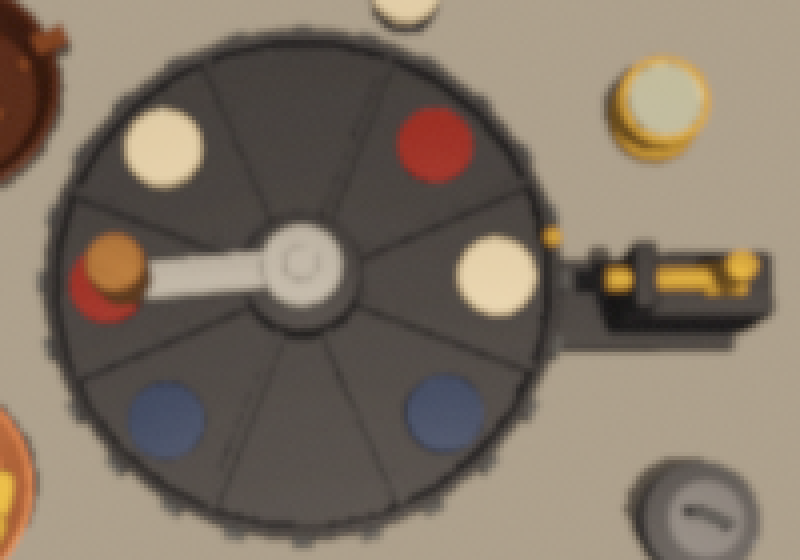

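View pics/b.png

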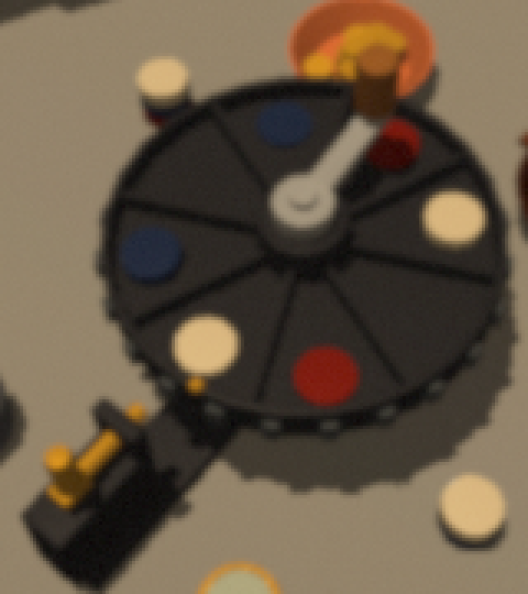

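The crops put the hub boss at (315.5,196), the knob top at (269,194.5) and the post top at (426,196) in the top image. I'll go above the knob and look from closer.

arm_command(
  series=[
    [[-250,-140,-25],[0,0,34],0],
    [[-250,-140,-25],[0,0,34],0],
    [[-250,-140,-25],[0,0,34],0],
    [[-250,-140,-25],[0,0,34],0],
    [[-250,-140,-25],[0,0,34],0],
    [[-250,-140,-25],[0,0,34],0],
    [[-495,-280,-50],[0,0,68],0],
    [[-495,-280,-50],[0,0,68],0],
    [[-495,-280,-50],[0,0,68],0],
    [[-495,-280,-50],[0,0,68],0],
  ],
)

```text
t: 1.1
tool_pos: [0.5229, 0.234, 0.2911]
tool_rot: [[-0.062, 0.998, -0.0], [0.998, 0.062, 0.0], [0.0, -0.0, -1.0]]
ft_force: [-0.0, 1.1, 0.5]
width: 1.001
finger_force: 0.0
```

```bash
python3 - <<'E'
from h import *
s=arm.sense();print({k:np.round(s[k],3).tolist() for k in('t','joint_positions','tool_pos','tool_rot','ft_force')})
E
```

```text
{'t': 1.1, 'joint_positions': [-0.781, 0.414, 0.356, 1.705, -0.162, 1.052, -0.31], 'tool_pos': [0.523, 0.234, 0.291], 'tool_rot': [[-0.062, 0.998, -0.0], [0.998, 0.062, 0.0], [0.0, -0.0, -1.0]], 'ft_force': [-0.003, 1.145, 0.451]}
```

arm_command(
  series=[
    [[-63,50,-9],[0,0,0],0],
    [[-63,50,-9],[0,0,0],0],
    [[-63,50,-9],[0,0,0],0],
    [[-63,50,-9],[0,0,0],0],
  ],
)

```text
t: 1.5
tool_pos: [0.5761, 0.1759, 0.2995]
tool_rot: [[-0.067, 0.998, -0.001], [0.998, 0.067, -0.0], [-0.0, -0.001, -1.0]]
ft_force: [-0.0, 0.2, -0.6]
width: 1.004
finger_force: 0.0
```

```bash
python3 - <<'E'
from h import *
s=arm.sense();print({k:np.round(s[k],4).tolist() for k in('t','tool_pos','tool_rot','ft_force')})
C=cal('wrist');im,dp=grab('wrist','w1');np.savez('pics/w1c.npz',K=C[0],d=C[1],E=C[2])
K,d,E=C;print((-E[:3,:3].T@E[:3,3]).round(3),E[:3,:3].round(2).tolist())
E
```

```text
{'t': 1.5, 'tool_pos': [0.5761, 0.1759, 0.2995], 'tool_rot': [[-0.0669, 0.9978, -0.0008], [0.9978, 0.0669, -0.0002], [-0.0001, -0.0008, -1.0]], 'ft_force': [-0.0001, 0.2308, -0.6339]}
[0.572 0.255 0.425] [[1.0, 0.07, -0.0], [0.06, -0.95, 0.31], [0.02, -0.31, -0.95]]
```

View pics/w1.png

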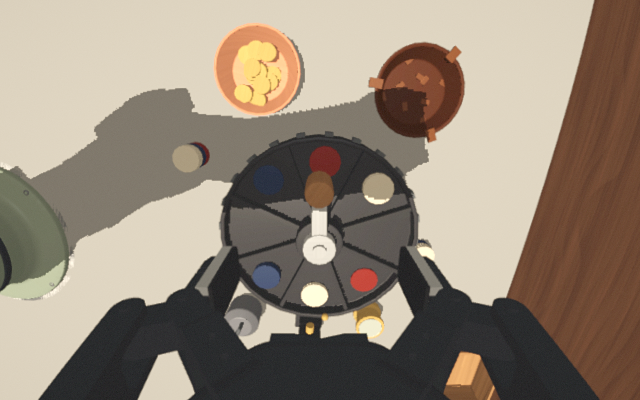

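The wrist view shows the knob at (319,188), the hub boss at (319,250), and the bolt post below at (310,328), between the fingers. I'll measure with depth from this picture.

```bash
cat >> h.py <<'E'
def cloud(dp,C):
    K,d,E=C;v,u=np.mgrid[:dp.shape[0],:dp.shape[1]]
    p=cv2.undistortPoints(np.c_[u.ravel(),v.ravel()].astype(float).reshape(-1,1,2),K,d)[:,0]
    c=np.c_[p,np.ones(len(p))]*dp.ravel()[:,None]
    w=(c-E[:3,3])@E[:3,:3]; w[dp.ravel()==0]=np.nan
    return w.reshape(*dp.shape,3)
def band(W,z0,z1,c,r):
    m=(W[...,2]>z0)&(W[...,2]<z1)&(np.hypot(W[...,0]-c[0],W[...,1]-c[1])<r);return W[m]
E
python3 - <<'E'
from h import *
from scipy.optimize import least_squares
z=np.load('pics/w1c.npz');C=(z['K'],z['d'],z['E'])
for n,C in(('w1',C),('top0',cal('top')),('scene0',cal('scene'))):
    W=cloud(np.load('pics/%s.npy'%n),C)
    k=band(W,.177,.187,(.577,.174),.03);h=band(W,.125,.145,(.581,.089),.022);p=band(W,.12,.136,(.578,-.125),.02)
    R=band(W,.094,.106,(.581,.089),.15);R=R[np.hypot(R[:,0]-.581,R[:,1]-.089)>.105]
    mid=lambda a:((a.max(0)+a.min(0))/2).round(4) if len(a) else None
    f=least_squares(lambda q:np.hypot(R[:,0]-q[0],R[:,1]-q[1])-q[2],[.581,.089,.125],loss='soft_l1',f_scale=.002)
    print(n,len(k),k.mean(0).round(4),mid(k),'hub',len(h),h.mean(0).round(4),mid(h),'post',len(p),p.mean(0).round(4) if len(p) else'','rim',len(R),f.x.round(4))
E
```

```text
w1 652 [0.5773 0.1754 0.1811] [0.5776 0.1747 0.1804] hub 817 [0.5831 0.0918 0.1322] [0.5833 0.0901 0.1317] post 0  rim 3406 [0.5827 0.0901 0.1248]
top0 181 [0.5767 0.1745 0.1829] [0.5771 0.1747 0.182 ] hub 335 [0.5824 0.0903 0.1341] [0.5827 0.0902 0.1339] post 56 [ 0.5776 -0.1221  0.1294] rim 1690 [0.5827 0.09   0.125 ]
scene0 117 [0.5779 0.172  0.1808] [0.5771 0.1734 0.1805] hub 270 [0.5837 0.0875 0.1321] [0.5827 0.0899 0.132 ] post 71 [ 0.5794 -0.1244  0.1285] rim 1410 [0.5832 0.088  0.1253]
```

arm_command(
  series=[
    [[-1.5,0.8,45],[0,0,0],0],
    [[-1.5,0.8,90],[0,0,0],0],
    [[-1.5,0.8,125],[0,0,0],0],
    [[-1.5,0.8,139],[0,0,0],0],
    [[-1.5,0.8,139],[0,0,0],0],
    [[-1.5,0.8,139],[0,0,0],0.5],
    [[-1.5,0.8,139],[0,0,0],0.5],
    [[-1.5,0.8,139],[0,0,0],0.5],
    [[-1.5,0.8,139],[0,0,0],0.5],
  ],
  newtons=20,
)

```text
t: 2.45
tool_pos: [0.5774, 0.175, 0.1619]
tool_rot: [[-0.068, 0.998, 0.001], [0.998, 0.068, 0.001], [0.001, 0.001, -1.0]]
ft_force: [0.5, -0.3, -0.4]
width: 0.509
finger_force: 0.0
```

```bash
python3 - <<'E'
from h import *
for i in range(3):
    s=arm.sense();print({k:np.round(s[k],4).tolist() for k in('t','tool_pos','tool_rot','ft_force','ft_torque','width')})
    im,dp=grab('top','t1')
W=cloud(dp,cal('top'));print(band(W,.177,.187,(.577,.174),.03).mean(0))
E
```

```text
{'t': 2.45, 'tool_pos': [0.5774, 0.175, 0.1619], 'tool_rot': [[-0.0681, 0.9977, 0.0012], [0.9977, 0.0681, 0.0006], [0.0006, 0.0012, -1.0]], 'ft_force': [0.5323, -0.336, -0.3735], 'ft_torque': [0.0422, -0.0031, -0.0015], 'width': 0.5085}
{'t': 2.5, 'tool_pos': [0.5773, 0.1749, 0.1616], 'tool_rot': [[-0.0681, 0.9977, 0.0008], [0.9977, 0.0681, 0.0004], [0.0004, 0.0008, -1.0]], 'ft_force': [-0.4692, 0.7075, -0.0886], 'ft_torque': [-0.0074, 0.0054, 0.0148], 'width': 0.5022}
{'t': 2.55, 'tool_pos': [0.5772, 0.1748, 0.1614], 'tool_rot': [[-0.068, 0.9977, 0.0006], [0.9977, 0.068, 0.0003], [0.0003, 0.0006, -1.0]], 'ft_force': [-0.3633, -0.1561, 0.6296], 'ft_torque': [-0.0546, 0.0157, 0.032], 'width': 0.5005}
[nan nan nan]<stdin>:5: RuntimeWarning: Mean of empty slice.
  ret = um.true_divide(
```

arm_command(
  series=[
    [[0,0,0],[0,0,0],0.8],
    [[0,0,0],[0,0,0],0.8],
    [[0,0,0],[0,0,0],0.8],
    [[0,0,0],[0,0,0],0.8],
    [[0,0,0],[0,0,0],0.8],
  ],
  newtons=20,
)

```text
t: 3.1
tool_pos: [0.5771, 0.1748, 0.1611]
tool_rot: [[-0.068, 0.998, 0.0], [0.998, 0.068, 0.0], [0.0, 0.0, -1.0]]
ft_force: [-1.5, 0.0, 5.4]
width: 0.324
finger_force: 21.6
```

arm_command(
  series=[
    [[0,0.7,0],[0,0,0.5],0.8],
    [[0,1.5,0],[0,0,1],0.8],
    [[0,1.5,0],[0,0,1],0.8],
    [[0,1.5,0],[0,0,1],0.8],
  ],
)

```text
t: 3.5
tool_pos: [0.5788, 0.1749, 0.1611]
tool_rot: [[-0.05, 0.999, 0.0], [0.999, 0.05, 0.0], [0.0, 0.0, -1.0]]
ft_force: [-0.8, -0.4, 5.0]
width: 0.321
finger_force: 21.7
```

arm_command(
  series=[
    [[0,0.7,0],[0,0,0.5],0.8],
    [[0,1.5,0],[0,0,1],0.8],
    [[0,1.5,0],[0,0,1],0.8],
  ],
)

```text
t: 3.8
tool_pos: [0.5803, 0.1749, 0.1611]
tool_rot: [[-0.032, 0.999, 0.0], [0.999, 0.032, 0.0], [-0.0, 0.0, -1.0]]
ft_force: [-0.7, -0.2, 5.9]
width: 0.32
finger_force: 21.8
```

arm_command(
  series=[
    [[0,0.7,0],[0,0,0.5],0.8],
    [[0,1.5,0],[0,0,1],0.8],
    [[0,1.5,0],[0,0,1],0.8],
  ],
)

```text
t: 4.1
tool_pos: [0.5813, 0.175, 0.161]
tool_rot: [[-0.015, 1.0, -0.001], [1.0, 0.015, -0.0], [-0.0, -0.001, -1.0]]
ft_force: [-3.4, -0.7, 9.0]
width: 0.316
finger_force: 22.1
```

```bash
cat >> h.py <<'E'
def feel(n=5):
    A=[]
    for i in range(n):
        s=arm.sense();A.append(np.r_[s['tool_pos'],s['ft_force'],s['tool_rot'][:2,0] if hasattr(s['tool_rot'],'shape') else [s['tool_rot'][0][0],s['tool_rot'][1][0]]]);eyes.get_image('top')
    m=np.mean(A,0);d=m[:2]-[.5828,.09];a=np.degrees(np.arctan2(d[1],d[0]));t=np.array([d[1],-d[0]])/np.hypot(*d)
    print('t',s['t'],'pos',m[:3].round(5),'F',m[3:6].round(2),'ang',a.round(2),'tool',np.degrees(np.arctan2(m[7],m[6])).round(2),'r',np.hypot(*d).round(4),'Ftan(cw+)',(m[3:5]@t).round(2),'Frad',(m[3:5]@d/np.hypot(*d)).round(2))
E
python3 -c "from h import *;feel()"
```

```text
t 4.3 pos [0.58128 0.17496 0.16104] F [-4.34 -0.45  8.34] ang 91.02 tool 90.89 r 0.085 Ftan(cw+) -4.35 Frad -0.37
```

arm_command(
  series=[
    [[0,0.3,0],[0,0,0.2],0.8],
    [[0,0.3,0],[0,0,0.2],0.8],
  ],
)

```text
t: 4.55
tool_pos: [0.5813, 0.175, 0.161]
tool_rot: [[-0.012, 1.0, -0.001], [1.0, 0.012, -0.0], [-0.0, -0.001, -1.0]]
ft_force: [-6.0, -1.0, 9.7]
width: 0.32
finger_force: 22.3
```

```bash
python3 -c "from h import *;feel()"
```

```text
t 4.75 pos [0.5813  0.17498 0.16102] F [-6.78 -1.47  9.68] ang 91.01 tool 90.71 r 0.085 Ftan(cw+) -6.81 Frad -1.35
```

arm_command(
  series=[
    [[0,-1.5,0],[0,0,-1],0.8],
    [[-0.1,-3,0],[0,0,-2],0.8],
    [[-0.1,-4.4,0],[0,0,-3],0.8],
    [[-0.2,-5.9,0],[0,0,-4],0.8],
    [[-0.3,-7.4,0],[0,0,-5],0.8],
    [[-0.5,-8.9,0],[0,0,-6],0.8],
    [[-0.6,-10.4,0],[0,0,-7],0.8],
    [[-0.8,-11.8,0],[0,0,-8],0.8],
    [[-1.0,-13.3,0],[0,0,-9],0.8],
    [[-1.0,-13.3,0],[0,0,-9],0.8],
  ],
)

```text
t: 5.8
tool_pos: [0.5686, 0.1739, 0.1611]
tool_rot: [[-0.169, 0.986, 0.0], [0.986, 0.169, 0.0], [0.0, 0.0, -1.0]]
ft_force: [-0.7, 0.3, 5.6]
width: 0.315
finger_force: 21.8
```

```bash
python3 -c "from h import *;feel()"
```

```text
t 6.0 pos [0.56861 0.17383 0.16106] F [-0.89  0.11  5.73] ang 99.61 tool 99.71 r 0.085 Ftan(cw+) -0.86 Frad 0.25
```

arm_command(
  series=[
    [[0,-0.7,0],[0,0,-0.5],0.8],
    [[0,-1.5,0],[0,0,-1],0.8],
    [[0,-1.5,0],[0,0,-1],0.8],
  ],
)

```text
t: 6.35
tool_pos: [0.5672, 0.1736, 0.1611]
tool_rot: [[-0.186, 0.983, 0.0], [0.983, 0.186, 0.0], [0.0, 0.0, -1.0]]
ft_force: [-0.7, -1.1, 6.0]
width: 0.321
finger_force: 21.8
```

arm_command(
  series=[
    [[0,-0.7,0],[0,0,-0.5],0.8],
    [[0,-1.5,0],[0,0,-1],0.8],
    [[0,-1.5,0],[0,0,-1],0.8],
  ],
)

```text
t: 6.65
tool_pos: [0.5657, 0.1733, 0.1611]
tool_rot: [[-0.203, 0.979, 0.0], [0.979, 0.203, 0.0], [0.0, 0.0, -1.0]]
ft_force: [-1.5, 0.1, 5.3]
width: 0.32
finger_force: 21.8
```

arm_command(
  series=[
    [[0,-0.7,0],[0,0,-0.5],0.8],
    [[0,-1.5,0],[0,0,-1],0.8],
    [[0,-1.5,0],[0,0,-1],0.8],
  ],
)

```text
t: 6.95
tool_pos: [0.5643, 0.173, 0.1611]
tool_rot: [[-0.22, 0.975, 0.0], [0.975, 0.22, 0.0], [0.0, 0.0, -1.0]]
ft_force: [0.5, 0.2, 5.5]
width: 0.323
finger_force: 21.8
```

arm_command(
  series=[
    [[0,-0.7,0],[0,0,-0.5],0.8],
    [[0,-1.5,0],[0,0,-1],0.8],
    [[0,-1.5,0],[0,0,-1],0.8],
  ],
)

```text
t: 7.25
tool_pos: [0.5628, 0.1727, 0.1611]
tool_rot: [[-0.237, 0.971, 0.0], [0.971, 0.237, 0.0], [0.0, 0.0, -1.0]]
ft_force: [0.2, -0.8, 6.8]
width: 0.318
finger_force: 21.8
```

arm_command(
  series=[
    [[0,-0.7,0],[0,0,-0.5],0.8],
    [[0,-1.5,0],[0,0,-1],0.8],
    [[0,-1.5,0],[0,0,-1],0.8],
  ],
)

```text
t: 7.55
tool_pos: [0.5613, 0.1723, 0.1611]
tool_rot: [[-0.254, 0.967, 0.0], [0.967, 0.254, 0.0], [0.0, 0.0, -1.0]]
ft_force: [-0.1, -0.2, 5.1]
width: 0.319
finger_force: 21.8
```

arm_command(
  series=[
    [[0,-0.7,0],[0,0,-0.5],0.8],
    [[0,-1.5,0],[0,0,-1],0.8],
    [[0,-1.5,0],[0,0,-1],0.8],
  ],
)

```text
t: 7.85
tool_pos: [0.5599, 0.1719, 0.1611]
tool_rot: [[-0.271, 0.963, 0.0], [0.963, 0.271, 0.0], [0.0, 0.0, -1.0]]
ft_force: [-0.4, -0.8, 5.4]
width: 0.323
finger_force: 21.8
```

arm_command(
  series=[
    [[0,-0.7,0],[0,0,-0.5],0.8],
    [[0,-1.5,0],[0,0,-1],0.8],
    [[0,-1.5,0],[0,0,-1],0.8],
  ],
)

```text
t: 8.15
tool_pos: [0.5585, 0.1716, 0.1611]
tool_rot: [[-0.288, 0.958, 0.0], [0.958, 0.288, 0.0], [-0.0, 0.0, -1.0]]
ft_force: [-0.5, 0.4, 5.9]
width: 0.317
finger_force: 21.8
```

arm_command(
  series=[
    [[0,-0.7,0],[0,0,-0.5],0.8],
    [[0,-1.5,0],[0,0,-1],0.8],
    [[0,-1.5,0],[0,0,-1],0.8],
  ],
)

```text
t: 8.45
tool_pos: [0.557, 0.1711, 0.1611]
tool_rot: [[-0.304, 0.953, 0.0], [0.953, 0.304, 0.0], [-0.0, 0.0, -1.0]]
ft_force: [0.1, 0.8, 5.3]
width: 0.317
finger_force: 21.8
```

arm_command(
  series=[
    [[0,-0.7,0],[0,0,-0.5],0.8],
    [[0,-1.5,0],[0,0,-1],0.8],
    [[0,-1.5,0],[0,0,-1],0.8],
  ],
)

```text
t: 8.75
tool_pos: [0.5562, 0.1708, 0.1611]
tool_rot: [[-0.321, 0.947, 0.002], [0.947, 0.321, 0.0], [-0.0, 0.002, -1.0]]
ft_force: [4.9, 0.8, 2.2]
width: 0.322
finger_force: 21.5
```

Resistance appears here. I'll average the readings, then press slightly more to confirm it.

```bash
python3 -c "from h import *;feel()"
```

```text
t 8.95 pos [0.55616 0.1708  0.16109] F [4.88 0.96 2.21] ang 108.25 tool 108.68 r 0.0851 Ftan(cw+) 4.93 Frad -0.61
```

arm_command(
  series=[
    [[0,-0.2,0],[0,0,-0.1],0.8],
    [[0,-0.2,0],[0,0,-0.1],0.8],
  ],
)

```text
t: 9.2
tool_pos: [0.5562, 0.1708, 0.1611]
tool_rot: [[-0.322, 0.947, 0.002], [0.947, 0.322, 0.001], [-0.0, 0.002, -1.0]]
ft_force: [6.8, 2.4, -0.9]
width: 0.319
finger_force: 21.4
```

```bash
python3 -c "from h import *;feel()"
```

```text
t 9.4 pos [0.55615 0.1708  0.16111] F [6.52 1.96 0.33] ang 108.25 tool 108.78 r 0.0851 Ftan(cw+) 6.8 Frad -0.18
```

arm_command(
  series=[
    [[0,1.5,0],[0,0,1],0.8],
    [[-0.1,3,0],[0,0,2],0.8],
    [[-0.1,4.4,0],[0,0,3],0.8],
    [[-0.2,5.9,0],[0,0,4],0.8],
    [[-0.3,7.4,0],[0,0,5],0.8],
    [[-0.5,8.9,0],[0,0,6],0.8],
    [[-0.7,10.4,0],[0,0,7],0.8],
    [[-0.9,11.8,0],[0,0,8],0.8],
    [[-1.1,13.3,0],[0,0,9.1],0.8],
    [[-1.1,13.3,0],[0,0,9.1],0.8],
  ],
)

```text
t: 10.45
tool_pos: [0.5685, 0.1738, 0.1611]
tool_rot: [[-0.167, 0.986, 0.0], [0.986, 0.167, -0.0], [-0.0, 0.0, -1.0]]
ft_force: [0.8, -1.3, 5.4]
width: 0.325
finger_force: 21.8
```

```bash
python3 -c "from h import *;feel()"
```

```text
t 10.65 pos [0.56849 0.17383 0.16107] F [ 1.69 -0.29  5.03] ang 99.69 tool 99.67 r 0.085 Ftan(cw+) 1.62 Frad -0.57
```

arm_command(
  series=[
    [[0,0.1,0],[0,0,0],0.8],
    [[0,0.1,0],[0,0,0],0.5],
    [[0,0.1,0],[0,0,0],0.5],
    [[0,0.1,0],[0,0,0],0.4],
    [[0,0.1,0],[0,0,0],0.3],
    [[0,0.1,0],[0,0,0],0.3],
    [[0,0.1,-20],[0,0,0],0.3],
    [[0,0.1,-60],[0,0,0],0.3],
    [[0,0.1,-100],[0,0,0],0],
    [[0,0.1,-139],[0,0,0],0],
  ],
)

```text
t: 11.7
tool_pos: [0.5681, 0.1737, 0.3016]
tool_rot: [[-0.168, 0.986, -0.0], [0.986, 0.168, -0.0], [-0.0, -0.0, -1.0]]
ft_force: [0.5, 0.6, 0.2]
width: 0.989
finger_force: 0.0
```

arm_command(
  series=[
    [[0,0,0],[0,0,0],0],
    [[0,0,0],[0,0,0],0],
    [[0,0,0],[0,0,0],0],
  ],
)

```text
t: 12.0
tool_pos: [0.5679, 0.1738, 0.2991]
tool_rot: [[-0.169, 0.986, -0.001], [0.986, 0.169, -0.001], [-0.0, -0.001, -1.0]]
ft_force: [-0.1, -0.5, -0.6]
width: 0.996
finger_force: 0.0
```

```bash
cat > m.py <<'E'
from h import *
import sys
s=arm.sense();print(np.round(s['t'],2),np.round(s['tool_pos'],4),np.round(s['tool_rot'],3).tolist(),np.round(s['ft_force'],2))
for n in ('wrist','top','scene'):
    C=cal(n);im,dp=grab(n,n+sys.argv[1]);W=cloud(dp,C)
    k=band(W,.177,.187,(.5686,.1738),.03);p=band(W,.12,.136,(.578,-.115),.03)
    if len(k):
        q=(k.max(0)+k.min(0))/2;print(n,len(k),k.mean(0).round(4),q.round(4),'ang mean,mid',[np.degrees(np.arctan2(a[1]-.09,a[0]-.5828)).round(2) for a in(k.mean(0),q)])
    if len(p):print('  post',len(p),p.mean(0).round(4))
E
python3 m.py 2
```

```text
12.0 [0.5679 0.1738 0.2991] [[-0.169, 0.986, -0.001], [0.986, 0.169, -0.001], [-0.0, -0.001, -1.0]] [-0.15 -0.53 -0.55]
wrist 656 [0.5691 0.1745 0.181 ] [0.5692 0.1737 0.1806] ang mean,mid [np.float64(99.23), np.float64(99.22)]
  post 54 [ 0.5774 -0.1221  0.1299]
scene 114 [0.5696 0.1713 0.1811] [0.5695 0.1724 0.1805] ang mean,mid [np.float64(99.23), np.float64(99.19)]
  post 70 [ 0.5793 -0.1247  0.1285]
```

arm_command(
  series=[
    [[-170,-25,0],[0,0,5],1],
    [[-170,-25,0],[0,0,5],1],
    [[-170,-25,0],[0,0,5],1],
    [[-170,-25,0],[0,0,5],1],
    [[-341,-49,0],[0,0,11],1],
    [[-341,-49,0],[0,0,11],1],
    [[-341,-49,0],[0,0,11],1],
    [[-341,-49,0],[0,0,11],1],
    [[-341,-49,0],[0,0,11],1],
    [[-341,-49,0],[0,0,11],1],
  ],
)

```text
t: 13.15
tool_pos: [0.5773, -0.1706, 0.2993]
tool_rot: [[0.023, 1.0, -0.001], [1.0, -0.023, 0.0], [0.0, -0.001, -1.0]]
ft_force: [-0.4, 1.1, -0.7]
width: -0.002
finger_force: 0.0
```

```bash
python3 m.py 3
```

```text
13.15 [ 0.5773 -0.1706  0.2993] [[0.023, 1.0, -0.001], [1.0, -0.023, 0.0], [0.0, -0.001, -1.0]] [-0.37  1.1  -0.69]
  post 179 [ 0.5782 -0.1234  0.129 ]
top 178 [0.5688 0.1736 0.1829] [0.5693 0.1736 0.1822] ang mean,mid [np.float64(99.48), np.float64(99.19)]
  post 55 [ 0.5776 -0.1221  0.1298]
scene 114 [0.5696 0.1708 0.1811] [0.5695 0.1717 0.1807] ang mean,mid [np.float64(99.26), np.float64(99.25)]
  post 72 [ 0.5794 -0.1245  0.1283]
```

View pics/wrist3.png

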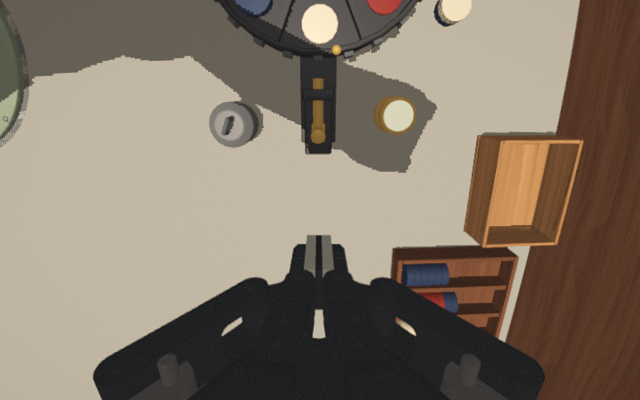

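The shut fingers at (318,270) line up with the bolt post at (318,132). Behind the post there is free space, so I can descend there.

arm_command(
  series=[
    [[0,0.7,45],[0,0,0],1],
    [[0,0.7,90],[0,0,0],1],
    [[0,0.7,135],[0,0,0],1],
    [[0,0.7,170],[0,0,0],1],
    [[0,0.7,187],[0,0,0],1],
    [[0,0.7,187],[0,0,0],1],
    [[0,0.7,187],[0,0,0],1],
  ],
)

```text
t: 14.0
tool_pos: [0.5786, -0.17, 0.1136]
tool_rot: [[0.022, 1.0, 0.0], [1.0, -0.022, -0.0], [-0.0, 0.0, -1.0]]
ft_force: [0.3, -0.7, -0.1]
width: 0.0
finger_force: 0.0
```

arm_command(
  series=[
    [[10,0,0],[0,0,0],1],
    [[18,0,0],[0,0,0],1],
    [[22,0,0],[0,0,0],1],
    [[26,0,0],[0,0,0],1],
    [[30,0,0],[0,0,0],1],
    [[34,0,0],[0,0,0],1],
    [[36,0,0],[0,0,0],1],
    [[38,0,0],[0,0,0],1],
  ],
)

```text
t: 14.8
tool_pos: [0.5791, -0.1327, 0.1131]
tool_rot: [[0.023, 1.0, 0.0], [1.0, -0.023, -0.0], [-0.0, 0.0, -1.0]]
ft_force: [0.8, -2.7, 2.7]
width: -0.002
finger_force: 1.5
```

arm_command(
  series=[
    [[2,0,0],[0,0,0],1],
    [[4,0,0],[0,0,0],1],
    [[6,0,0],[0,0,0],1],
    [[8,0,0],[0,0,0],1],
    [[8,0,0],[0,0,0],1],
  ],
)

```text
t: 15.3
tool_pos: [0.5792, -0.1241, 0.1129]
tool_rot: [[0.022, 1.0, -0.0], [1.0, -0.022, 0.0], [0.0, -0.0, -1.0]]
ft_force: [0.0, -0.4, 1.1]
width: -0.0
finger_force: 0.2
```

```bash
python3 m.py 4
```

```text
15.3 [ 0.5792 -0.1241  0.1129] [[0.022, 1.0, -0.0], [1.0, -0.022, 0.0], [0.0, -0.0, -1.0]] [ 0.03 -0.38  1.09]
  post 1986 [ 0.5796 -0.1107  0.1287]
top 177 [0.5688 0.1735 0.183 ] [0.5696 0.1737 0.1822] ang mean,mid [np.float64(99.5), np.float64(98.98)]
  post 69 [ 0.5774 -0.106   0.1293]
scene 113 [0.5698 0.1712 0.181 ] [0.5693 0.173  0.1804] ang mean,mid [np.float64(99.1), np.float64(99.21)]
  post 13 [ 0.5815 -0.1343  0.1252]
```

arm_command(
  series=[
    [[1,0,0],[0,0,0],1],
    [[2,0,0],[0,0,0],1],
    [[3,0,0],[0,0,0],1],
    [[4,0,0],[0,0,0],1],
    [[5,0,0],[0,0,0],1],
    [[5,0,0],[0,0,0],1],
  ],
)

```text
t: 16.05
tool_pos: [0.5792, -0.1205, 0.1129]
tool_rot: [[0.023, 1.0, -0.0], [1.0, -0.023, -0.001], [-0.001, -0.0, -1.0]]
ft_force: [-0.6, -8.4, -4.3]
width: -0.002
finger_force: 4.2
```

arm_command(
  series=[
    [[0.5,0,0],[0,0,0],1],
    [[1,0,0],[0,0,0],1],
    [[1.5,0,0],[0,0,0],1],
  ],
)

```text
t: 16.35
tool_pos: [0.5791, -0.1204, 0.1129]
tool_rot: [[0.024, 1.0, 0.0], [1.0, -0.024, -0.003], [-0.003, 0.0, -1.0]]
ft_force: [0.1, -16.1, -6.2]
width: -0.002
finger_force: 8.4
```

arm_command(
  series=[
    [[-5,0,0],[0,0,0],1],
    [[-20,0,0],[0,0,0],1],
    [[-40,0,0],[0,0,0],1],
    [[-50,0,0],[0,0,0],1],
    [[-50,0,-40],[0,0,0],1],
    [[-50,0,-90],[0,0,0],1],
    [[-50,0,-140],[0,0,0],1],
    [[-50,0,-187],[0,0,0],1],
    [[-50,0,-187],[0,0,0],1],
    [[-50,0,-187],[0,0,0],1],
  ],
)

```text
t: 17.35
tool_pos: [0.5785, -0.1681, 0.3008]
tool_rot: [[0.022, 1.0, 0.002], [1.0, -0.022, 0.0], [0.0, 0.002, -1.0]]
ft_force: [-0.7, 0.4, -0.3]
width: 0.0
finger_force: 0.0
```

```bash
python3 m.py 5; python3 - <<'E'
import cv2,numpy as np
a,b=[cv2.imread('pics/%s.png'%n)[0:200,200:440] for n in('wrist3','wrist5')]
c=[cv2.imread('pics/%s.png'%n)[130:270,240:440] for n in('top0','top5')]
cv2.imwrite('pics/cmp.png',np.vstack([cv2.resize(np.hstack(a_),(800,290)) for a_ in((a,b),c)]))
E
```

```text
17.35 [ 0.5785 -0.1681  0.3008] [[0.022, 1.0, 0.002], [1.0, -0.022, 0.0], [0.0, 0.002, -1.0]] [-0.75  0.44 -0.28]
  post 185 [ 0.5788 -0.1022  0.1289]
top 179 [0.5688 0.1735 0.183 ] [0.5692 0.1736 0.1819] ang mean,mid [np.float64(99.5), np.float64(99.25)]
  post 59 [ 0.5779 -0.1013  0.1302]
scene 115 [0.5697 0.171  0.1811] [0.5693 0.1718 0.1805] ang mean,mid [np.float64(99.22), np.float64(99.37)]
  post 69 [ 0.5797 -0.1033  0.128 ]
```

View pics/cmp.png

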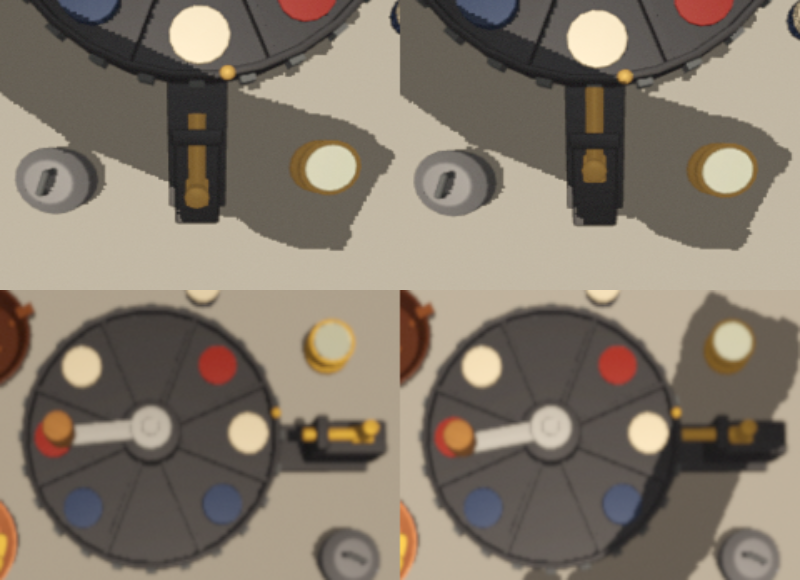

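The picture shows the bolt reaching the rim and its post 192 mm from the axis, which is the home position. The stud and chips haven't moved, and the crank is still centred. I'll hand it in.

```bash
python3 -c "from h import *;print(arm.sign_off())"
```

```text
the job is handed in; nothing more can be done
None
```

I handed the job in after about 17 s: the crank was left within about 0.3° of the middle of its 17.2° free play, the bolt was pushed home against its stop (post 192 mm from the axis), and the wheel and the things near it showed no movement in the before-and-after pictures.

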